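# Roll the mustard bottle onto the tape line

### The arm

A 6-joint arm with a two-finger parallel gripper is mounted at the origin on a cart in front of the work surface, level with it; the furniture and walls round the work are solid. World frame = base frame: x ahead of the robot, y to its left, z up, the work surface at z = 0. Lengths are in m, angles in rad, forces in N, time in s.
With the tool pointing down it reaches from about 0.425 to 0.95 m from the base axis. Payload 3.5 kg.
Tool frame: the origin (TCP) lies on the centre line of the jaws, within the pads' length; the fingertips stand 25 mm ahead of it and the grasp point (between the pads) lies 6 mm ahead of it (ctrl.finger_overhang is the distance from the TCP to the fingertips, in m); z points along the fingers, y is the line along which they close (so a half turn about z gives the same grasp; the last joint's range is limited). The gripper opens to 85 mm and grips with 20 to 120 N. Pads are 22 mm wide; open, the fingers measure 114 mm over their backs; the gripper's body (76 mm by 85 mm) begins 54 mm behind the grasp point. The pads swing forward as they close: fully open they stand 13 mm farther back than shut.
Start: joints at [-0.15, 0.286, 1.577, -0, 1.279, -0.15], TCP at [0.675, 0, 0.256] pointing down, gripper open.
Joint ranges: [-2.77, 2.77], [-0.9, 2.22], [0.21, 2.48], [-1.53, 4.67], [0.24, 2.81], [-2.84, 2.84]. Speed limits (rad/s): [2.79, 2.79, 3.14, 3.14, 3.14, 3.14].

### API

Orientations are given as a unit quaternion [x, y, z, w].
In Python, from plant import get_state, imaging, job, ctrl gives the robot as it stands.
- The arm moves only by the tool jog_arm, never from a script. Its argument "increments" is a list of rows, each an object of numbers: "dx", "dy", "dz": the shift along the world's x, y, z each as a share of 12 cm, from -1 to 1; "ax", "ay", "az": the turn, a rotation vector about the world's x, y, z each as a share of pi/2 rad, from -1 to 1; "gripper": the gripper command: -1 is shut, 1 is fully open, values between are in proportion. A call has 1 to 10 rows; each row is the pose to reach, as a shift and turn from the pose commanded when the call began; what a row does not reach only later rows make up. A row lasts 1/10 s, in which the tool goes at most 50 mm and 8.59 degrees, less where a joint would pass 70% of its speed; a pose out of reach is approached as far as the arm can. A call with a number of a shift or a turn outside -1 to 1 is refused whole. A call with a gripper value outside its range is refused whole. The fingers move at their own pace and stop on an object; "force" is the grip in N (left out, the last holds). Time passes only in rows, so rows that repeat a pose let the fingers close. It gives the time, the measured TCP pose, the force, the opening and the grip force at its end, in the units of the state.
- get_state(): the state, without advancing time (a new reading comes with each control period).
- imaging.read_camera(name): name is "scene" or "side" or "wrist"; returns a dict with "frame" (400x640x3 uint8, blue, green, red), "depth" (400x640 float32, m along the optical axis (not along the pixel's ray), 0 where there is no reading), "camera_matrix" (3x3 intrinsics, pixels), "extrinsics" (4x4, takes a point from camera to world coordinates); the wrist camera has in their place "mount" (4x4, takes a point from camera to tool coordinates, whose origin is the TCP and whose axes are the flange's). Camera axes: x right, y up, looking along -z (the intrinsics and any distortion apply to the point x, -y, -z); pixel columns grow to the right and rows downward; lengths in m; the calibration is good to about 2 mm. The wrist camera is an equidistant fisheye: a pixel r from the principal point sees the ray r / f radians off the axis. A picture is of the moment at which its call begins: read the wrist's pose just before it.
- job.sign_off(): hands the job in; it is judged then, once.
The state is a dict: "time": time; "qpos": joint angles; "dq": joint speeds; "joint_efforts": joint torques, N m; "eef_pos": TCP position; "tcp_rot": TCP orientation; "contact_force": force on the tool from outside, world axes, zero at the start; "wrist_torque": the same for the moment, N m; "opening": opening from 0.0 (shut) to 1.0 (fully open); "finger_force": force on a finger pad.
Only numpy, scipy, OpenCV 4.12 (cv2) and the standard library are available. Lean on these libraries where they do the work, as an engineer would, in place of code of your own. Each camera call takes 0.05 s, during which the arm holds its last target. There are 200 camera calls.

### The job

Two squeeze bottles lie on their sides on the bench. Without picking it up, roll the yellow mustard bottle forward along the bench until it lies still, lengthwise along the blue tape line with the middle of its body over the tape, ready for service, and let go of it. Leave the red sauce bottle where it is and do not disturb it.

Things in the scene. Friction and masses are not known exactly. Their poses are not given: they have to be found in the camera images.
- mustard_mid (a point): Mustard-yellow squeeze bottle on its side, roughly parallel to the tape, on the robot's side of it. Point: on its axis, half-way along its cylindrical body (147 mm long, 55 mm diameter), 27.5 mm above the bench. z: along the bottle to the nozzle; x, y turn as it rolls. 0.34 kg. Smooth plastic, slips easily on fingers; after a slow push (30 mm/s) it coasts only a few mm.
- red_sauce: Red squeeze bottle of the same shape and size, also lying on its side, in the neighbouring place; to be left alone. Origin: centre of its foot, on its axis, 27.5 mm above the bench; z axis along the bottle towards the nozzle.
- tape: Straight strip of blue tape flat on the bench, 560 mm long, 24 mm wide, 0.8 mm thick (no obstacle to rolling), fixed. Origin: its middle, on the bench top. y axis along the strip; x axis across it, level, pointing away from the robot.
- mustard: The same mustard bottle by its foot: origin at the centre of its foot, on its axis, 73.5 mm from the point above; z axis along the bottle to the nozzle. A narrower shoulder and cone nozzle reach 60 mm beyond the body (207 mm overall).

How it is judged:
On the way:
1. the mustard bottle has turned over about half a turn by rolling on the bench (angle between mustard_mid's own y axis and vertical below 0.5 rad and height (world z) of mustard_mid below 0.04 m), for 0.02 s.
At the end, for the whole second after the job is handed in: The mustard bottle lies at rest on its side on the bench, the centre of its body within 13 mm of the tape's centre line (and over the strip's length), its length within 0.2 rad (11 degrees) of the tape's direction; the red bottle is within 15 mm of where it was (x of mustard_mid in the frame of tape between -0.013 and 0.013 m and y of mustard_mid in the frame of tape between -0.26 and 0.26 m and angle between the z axis of mustard_mid and the y axis of tape, either way round below 0.2 rad and height (world z) of mustard_mid below 0.035 m and linear speed of mustard below 0.01 m/s and angular speed of mustard below 0.3 rad/s and distance of red_sauce from where it was at the start of the episode below 0.015 m); the robot touches nothing.
It fails at once if the mustard bottle is lifted or stood up (centre of its body more than 45 mm above the bench) (height (world z) of mustard_mid above 0.045 m).
It fails at once if the red sauce bottle is moved by more than 20 mm (distance of red_sauce from where it was at the start of the episode above 0.02 m).
It also fails if it takes over 38 s, if anything falls off the work surface, if the arm or the gripper's body presses on something with over 40 N, if the wrist force passes 120 N, or if a joint passes its speed limit or range.

## Working session

There is one attempt and no reset: what is moved stays moved. The work goes in short steps, Python scripts to look and compute and a tool call to move; the robot and the scene stay as the last step left them, time stands still between calls to the robot, and variables do not carry over. Pictures are saved under pics/ and viewed, at most 10 in all, crops included, and the job is handed in when it is done.

Besides the shell and the picture viewer there is one more tool, called after "Call:" by a JSON object that holds its "api" and its "payload", one argument or row to a line. jog_arm: Moves the arm, as the interface text tells. Shift numbers are shares of 12 cm and turn numbers shares of pi/2 rad, none past 1 either way. Its arguments: {"type":"object","properties":{"increments":{"type":"array"},"force":{"type":"number"}},"required":["increments"]}

```bash
mkdir -p pics; ls; cat > h.py <<'E'
import numpy as np, cv2
from plant import get_state, imaging, job, ctrl
def world(c,mask):
    K=np.array(c["camera_matrix"]);T=np.array(c["extrinsics"]);d=c["depth"]
    v,u=np.nonzero(mask&(d>0));z=d[v,u]
    p=np.stack([(u-K[0,2])/K[0,0]*z,-(v-K[1,2])/K[1,1]*z,-z,np.ones_like(z)])
    return (T@p)[:3].T
def masks(f):
    h=cv2.cvtColor(f,cv2.COLOR_BGR2HSV);H,S,V=cv2.split(h)
    g=(S>110)&(V>50)
    return dict(yellow=g&(H>17)&(H<36),red=g&((H<8)|(H>172)),blue=g&(H>95)&(H<130))
E
python3 - <<'E'
from h import *
ims=[]
for n in("scene","side"):
    c=imaging.read_camera(n);ims.append(c["frame"])
    print(n,np.array(c["extrinsics"]).round(3).tolist())
    for k,m in masks(c["frame"]).items():
        p=world(c,m)
        if len(p)<20: print(k,len(p));continue
        p=p[(p[:,2]>-.02)&(p[:,2]<.08)]
        q=p[:,:2];mu=np.median(q,0);w,V=np.linalg.eigh(np.cov((q-mu).T))
        print(k,len(p),"lo",np.percentile(p,1,0).round(3),"med",np.median(p,0).round(3),"hi",np.percentile(p,99,0).round(3),"axis",V[:,1].round(3))
cv2.imwrite("pics/a.png",cv2.resize(np.vstack(ims),(480,600)))
print(get_state())
E
```

```text
pics
scene [[0.886, 0.284, -0.366, 0.272], [-0.463, 0.551, -0.694, -0.638], [0.005, 0.785, 0.62, 0.577], [0.0, 0.0, 0.0, 1.0]]
yellow 1927 lo [ 0.388 -0.574  0.001] med [0.529 0.052 0.046] hi [0.841 0.512 0.078] axis [-0.406  0.914]
red 3018 lo [ 0.466 -0.573  0.008] med [ 0.502 -0.219  0.049] hi [0.865 0.511 0.077] axis [-0.082  0.997]
blue 1565 lo [ 0.617 -0.305 -0.002] med [ 0.64  -0.129  0.001] hi [0.715 0.238 0.026] axis [0.042 0.999]
side [[0.91, 0.235, -0.341, 0.273], [-0.413, 0.475, -0.777, -0.694], [-0.021, 0.848, 0.529, 0.524], [0.0, 0.0, 0.0, 1.0]]
yellow 1696 lo [ 0.43  -0.505  0.001] med [0.533 0.047 0.049] hi [0.84  0.482 0.078] axis [-0.486  0.874]
red 3161 lo [ 0.468 -0.573  0.001] med [ 0.501 -0.223  0.048] hi [0.869 0.514 0.077] axis [-0.062  0.998]
blue 1617 lo [ 0.617 -0.305 -0.001] med [ 0.64  -0.137  0.001] hi [0.754 0.236 0.027] axis [0.037 0.999]
{'time': 0.1, 'qpos': array([-1.49997603e-01,  2.87091122e-01,  1.57808746e+00, -2.37489514e-05,
        1.27861402e+00, -1.50013559e-01]), 'dq': array([ 0.00025081, -0.00446911, -0.00113723, -0.00033493, -0.00040292,
        0.00070641]), 'joint_efforts': array([ 1.14915063e-03, -4.07295120e+01, -2.93698221e+01, -1.06323112e-04,
        3.42678482e-03, -4.41654265e-06]), 'eef_pos': array([6.74432526e-01, 1.11815876e-04, 2.55045298e-01]), 'tcp_rot': array([ 7.07098284e-01,  7.07114422e-01, -6.61978106e-04, -8.78557526e-04]), 'contact_force': array([ 0.3602148 ,  0.50217358, -0.5046806 ]), 'wrist_torque': array([-0.02520293,  0.02277434,  0.00144964]), 'finger_force': 0.0, 'opening': 1.0054732056719407}
```

View pics/a.png

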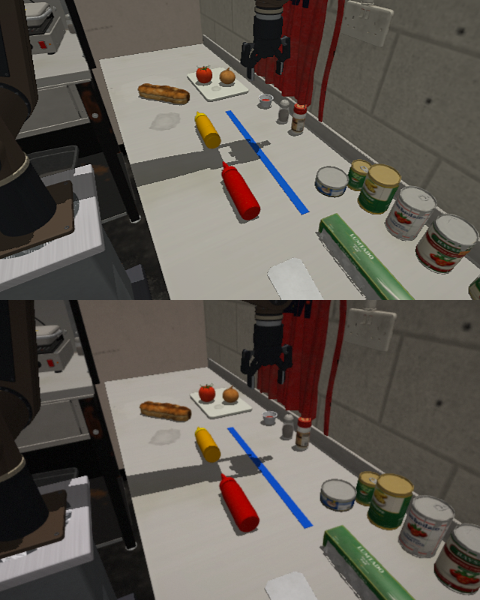

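```bash
cat >> h.py <<'E'
def blob(m,c,box):
    n,l,s,_=cv2.connectedComponentsWithStats(m.astype(np.uint8))
    p=[(world(c,l==i)) for i in np.argsort(-s[1:,4])[:4]+1]
    for q in p:
        md=np.median(q,0) if len(q) else np.full(3,9)
        if box[0]<md[0]<box[1] and box[2]<md[1]<box[3] and -.01<md[2]<.07: return q
def bottle(q):
    # fit axis at z=.0275: circle radius .0275 about axis; least squares over body points
    from scipy.optimize import least_squares
    q=q[(q[:,2]>.01)&(q[:,2]<.07)]
    def r(t):
        d=np.array([t[1],1,0])/np.hypot(t[1],1)
        w=q-[t[0],0,t[2]]
        return np.linalg.norm(np.cross(w,d),axis=1)-.0275
    t=least_squares(r,[np.median(q[:,0]),0,.0275],loss="soft_l1",f_scale=.002).x
    res=r(t);b=np.abs(res)<.005
    return t,np.percentile(q[b][:,1],[1,99]),np.percentile(q[:,1],[.5,99.5]),np.median(abs(res))
def measure(n):
    c=imaging.read_camera(n);m=masks(c["frame"])
    for k,box in(("yellow",(.45,.75,-.08,.25)),("red",(.4,.6,-.4,-.05))):
        q=blob(m[k],c,box)
        if q is None: print(n,k,"none");continue
        t,yb,yn,e=bottle(q);y=yb.mean()
        print(n,k,"x0 %.4f slope %.3f z %.4f"%tuple(t),"body y",yb.round(3),"all y",yn.round(3),"x@mid %.4f"%(t[0]+t[1]*y),"res %.4f"%e)
    p=world(c,m["blue"]);p=p[(abs(p[:,2])<.008)&(abs(p[:,0]-.64)<.06)]
    f=np.polyfit(p[:,1],p[:,0],1);i=abs(p[:,0]-np.polyval(f,p[:,1]))<.014;f=np.polyfit(p[i,1],p[i,0],1)
    print(n,"tape x0 %.4f slope %.3f"%(f[1],f[0]),"y",np.percentile(p[i,1],[0,100]).round(3),"z %.4f"%np.median(p[i,2]))
    return c
E
python3 - <<'E'
from h import *
for n in("scene","side"): measure(n)
print(ctrl.finger_overhang,[a for a in dir(ctrl) if a[0]!='_'])
s=get_state();print(s["eef_pos"],s["time"])
E
```

```text
scene yellow x0 0.5135 slope 0.096 z 0.0260 body y [0.046 0.201] all y [0.044 0.239] x@mid 0.5254 res 0.0012
scene red x0 0.5145 slope 0.095 z 0.0261 body y [-0.262 -0.105] all y [-0.264 -0.069] x@mid 0.4971 res 0.0010
scene tape x0 0.6468 slope 0.069 y [-0.307  0.25 ] z 0.0007
side yellow x0 0.5161 slope 0.097 z 0.0269 body y [0.045 0.203] all y [0.043 0.218] x@mid 0.5282 res 0.0012
side red x0 0.5171 slope 0.096 z 0.0267 body y [-0.263 -0.106] all y [-0.265 -0.07 ] x@mid 0.4993 res 0.0010
side tape x0 0.6468 slope 0.067 y [-0.308  0.248] z 0.0012
0.025 ['Unreachable', 'finger_overhang']
[6.74604550e-01 9.70032764e-05 2.55411205e-01] 0.2
```

Call:
{"api": "jog_arm", "payload": {
  "increments": [
    {"dx": -1,"dy": 0.98,"dz": -0.9,"az": 0.95,"gripper": 1},
    {"dx": -1,"dy": 0.98,"dz": -0.9,"az": 0.95,"gripper": 1},
    {"dx": -1,"dy": 0.98,"dz": -0.9,"az": 0.95,"gripper": 1},
    {"dx": -1,"dy": 0.98,"dz": -0.9,"az": 0.95,"gripper": 1},
    {"dx": -1,"dy": 0.98,"dz": -0.9,"az": 0.95,"gripper": 1},
    {"dx": -1,"dy": 0.98,"dz": -0.9,"az": 0.95,"gripper": 1},
    {"dx": -1,"dy": 0.98,"dz": -0.9,"az": 0.95,"gripper": 1},
    {"dx": -1,"dy": 0.98,"dz": -0.9,"az": 0.95,"gripper": 1},
    {"dx": -1,"dy": 0.98,"dz": -0.9,"az": 0.95,"gripper": 1},
    {"dx": -1,"dy": 0.98,"dz": -0.9,"az": 0.95,"gripper": 1}
  ]
}}

```text
$.increments[0]: bad value
```

Call:
{"api": "jog_arm", "payload": {
  "increments": [
    {"dx": -0.4},
    {"dx": -0.82},
    {"dx": -0.82},
    {"dx": -0.82},
    {"dx": -0.82,"dz": -0.3},
    {"dx": -0.82,"dz": -0.6},
    {"dx": -0.82,"dz": -0.8},
    {"dx": -0.82,"dz": -0.94},
    {"dx": -0.82,"dz": -0.94},
    {"dx": -0.82,"dz": -0.94}
  ]
}}

```text
$.increments[0]: bad value
```

```bash
python3 - <<'E'
from h import *
from scipy.spatial.transform import Rotation as R
c=measure("scene")
s=get_state();print(s["eef_pos"],s["time"],s["contact_force"],s["opening"],R.from_quat(s["tcp_rot"]).as_matrix().round(3))
cv2.imwrite("pics/b.png",cv2.resize(c["frame"][100:330,150:450],None,fx=2,fy=2))
E
```

```text
scene yellow x0 0.5132 slope 0.099 z 0.0260 body y [0.046 0.203] all y [0.045 0.236] x@mid 0.5255 res 0.0012
scene red x0 0.5138 slope 0.091 z 0.0260 body y [-0.262 -0.105] all y [-0.263 -0.069] x@mid 0.4970 res 0.0010
scene tape x0 0.6468 slope 0.069 y [-0.308  0.251] z 0.0006
[6.74708913e-01 3.23421459e-05 2.55644225e-01] 0.25 [-0.08621311 -0.51124403  0.16224698] 0.9992024368517658 [[ 0.     1.    -0.001]
 [ 1.    -0.     0.   ]
 [ 0.    -0.001 -1.   ]]
```

View pics/b.png

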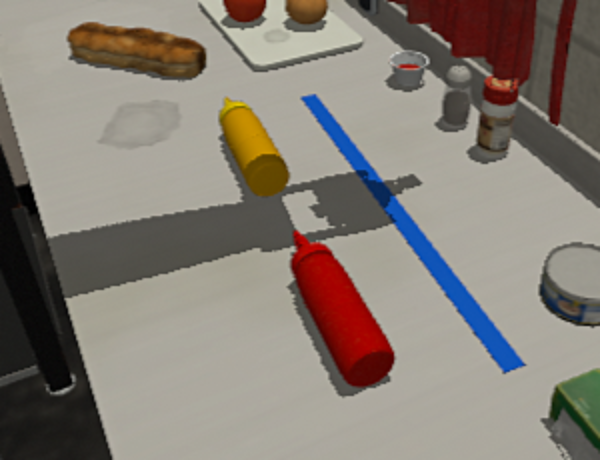

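The crop shows the mustard bottle with its nozzle at (230,103) and its foot at (268,180). The red bottle is clear of it, and the arm hasn't moved. Both calls were refused, so I'll fill in every field.

Call:
{"api": "jog_arm", "payload": {
  "increments": [
    {"dx": -1,"dy": 0.98,"dz": -0.9,"ax": 0,"ay": 0,"az": 0.95,"gripper": 1},
    {"dx": -1,"dy": 0.98,"dz": -0.9,"ax": 0,"ay": 0,"az": 0.95,"gripper": 1},
    {"dx": -1,"dy": 0.98,"dz": -0.9,"ax": 0,"ay": 0,"az": 0.95,"gripper": 1},
    {"dx": -1,"dy": 0.98,"dz": -0.9,"ax": 0,"ay": 0,"az": 0.95,"gripper": 1},
    {"dx": -1,"dy": 0.98,"dz": -0.9,"ax": 0,"ay": 0,"az": 0.95,"gripper": 1},
    {"dx": -1,"dy": 0.98,"dz": -0.9,"ax": 0,"ay": 0,"az": 0.95,"gripper": 1},
    {"dx": -1,"dy": 0.98,"dz": -0.9,"ax": 0,"ay": 0,"az": 0.95,"gripper": 1},
    {"dx": -1,"dy": 0.98,"dz": -0.9,"ax": 0,"ay": 0,"az": 0.95,"gripper": 1},
    {"dx": -1,"dy": 0.98,"dz": -0.9,"ax": 0,"ay": 0,"az": 0.95,"gripper": 1},
    {"dx": -1,"dy": 0.98,"dz": -0.9,"ax": 0,"ay": 0,"az": 0.95,"gripper": 1}
  ]
}}

```text
time: 1.25
eef_pos: [0.5549, 0.1177, 0.1483]
tcp_rot: [0.036, 0.999, -0.0, -0.0]
contact_force: [-0.6, 0.1, 0.7]
opening: 1.002
finger_force: 0.0
```

Call:
{"api": "jog_arm", "payload": {
  "increments": [
    {"dx": -0.4,"dy": 0,"dz": 0,"ax": 0,"ay": 0,"az": 0,"gripper": 1},
    {"dx": -0.82,"dy": 0,"dz": 0,"ax": 0,"ay": 0,"az": 0,"gripper": 1},
    {"dx": -0.82,"dy": 0,"dz": 0,"ax": 0,"ay": 0,"az": 0,"gripper": 1},
    {"dx": -0.82,"dy": 0,"dz": 0,"ax": 0,"ay": 0,"az": 0,"gripper": 1},
    {"dx": -0.82,"dy": 0,"dz": -0.25,"ax": 0,"ay": 0,"az": 0,"gripper": 1},
    {"dx": -0.82,"dy": 0,"dz": -0.5,"ax": 0,"ay": 0,"az": 0,"gripper": 1},
    {"dx": -0.82,"dy": 0,"dz": -0.75,"ax": 0,"ay": 0,"az": 0,"gripper": 1},
    {"dx": -0.82,"dy": 0,"dz": -0.9,"ax": 0,"ay": 0,"az": 0,"gripper": 1},
    {"dx": -0.82,"dy": 0,"dz": -0.94,"ax": 0,"ay": 0,"az": 0,"gripper": 1},
    {"dx": -0.82,"dy": 0,"dz": -0.94,"ax": 0,"ay": 0,"az": 0,"gripper": 1}
  ]
}}

```text
time: 2.25
eef_pos: [0.458, 0.1176, 0.0356]
tcp_rot: [0.039, 0.999, 0.0, 0.0]
contact_force: [-0.6, 0.5, 0.4]
opening: 0.998
finger_force: 0.0
```

```bash
python3 - <<'E'
from h import *
c=imaging.read_camera("scene")
s=get_state();print(s["eef_pos"],s["time"],s["contact_force"],s["opening"])
cv2.imwrite("pics/c.png",cv2.resize(c["frame"][100:330,150:450],None,fx=2,fy=2))
E
```

```text
[0.45840242 0.11760716 0.03639088] 2.3 [ 0.91362071 -0.31082255 -0.75072238] 0.997578131865451
```

View pics/c.png

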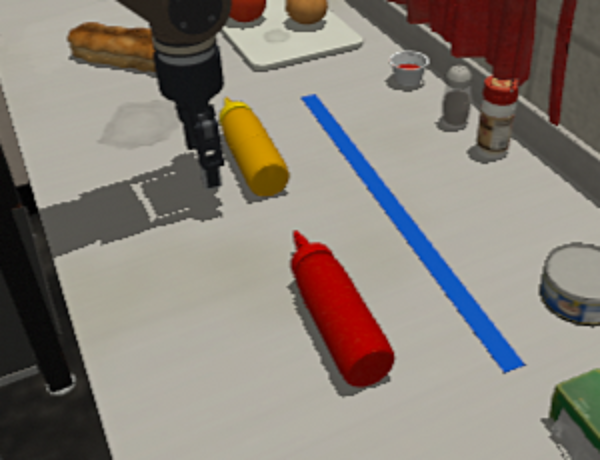

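Gripper at (205,150), low behind the mustard bottle (near fingertip at (212,183)), with nothing touched. I'll push slowly, perpendicular to the bottle.

Call:
{"api": "jog_arm", "payload": {
  "increments": [
    {"dx": 0.03,"dy": 0,"dz": 0,"ax": 0,"ay": 0,"az": 0,"gripper": 1},
    {"dx": 0.06,"dy": 0,"dz": 0,"ax": 0,"ay": 0,"az": 0,"gripper": 1},
    {"dx": 0.09,"dy": 0,"dz": 0,"ax": 0,"ay": 0,"az": 0,"gripper": 1},
    {"dx": 0.12,"dy": 0,"dz": 0,"ax": 0,"ay": 0,"az": 0,"gripper": 1},
    {"dx": 0.15,"dy": 0,"dz": 0,"ax": 0,"ay": 0,"az": 0,"gripper": 1},
    {"dx": 0.18,"dy": -0.01,"dz": 0,"ax": 0,"ay": 0,"az": 0,"gripper": 1},
    {"dx": 0.2,"dy": -0.01,"dz": 0,"ax": 0,"ay": 0,"az": 0,"gripper": 1},
    {"dx": 0.22,"dy": -0.01,"dz": 0,"ax": 0,"ay": 0,"az": 0,"gripper": 1},
    {"dx": 0.24,"dy": -0.01,"dz": 0,"ax": 0,"ay": 0,"az": 0,"gripper": 1},
    {"dx": 0.26,"dy": -0.02,"dz": 0,"ax": 0,"ay": 0,"az": 0,"gripper": 1}
  ]
}}

```text
time: 3.3
eef_pos: [0.4878, 0.1153, 0.0354]
tcp_rot: [0.039, 0.999, 0.0, -0.0]
contact_force: [-0.4, -0.0, -0.3]
opening: 0.997
finger_force: 0.0
```

Call:
{"api": "jog_arm", "payload": {
  "increments": [
    {"dx": 0.025,"dy": 0,"dz": 0,"ax": 0,"ay": 0,"az": 0,"gripper": 1},
    {"dx": 0.05,"dy": 0,"dz": 0,"ax": 0,"ay": 0,"az": 0,"gripper": 1},
    {"dx": 0.075,"dy": 0,"dz": 0,"ax": 0,"ay": 0,"az": 0,"gripper": 1},
    {"dx": 0.1,"dy": -0.01,"dz": 0,"ax": 0,"ay": 0,"az": 0,"gripper": 1},
    {"dx": 0.125,"dy": -0.01,"dz": 0,"ax": 0,"ay": 0,"az": 0,"gripper": 1},
    {"dx": 0.15,"dy": -0.01,"dz": 0,"ax": 0,"ay": 0,"az": 0,"gripper": 1},
    {"dx": 0.175,"dy": -0.01,"dz": 0,"ax": 0,"ay": 0,"az": 0,"gripper": 1},
    {"dx": 0.2,"dy": -0.02,"dz": 0,"ax": 0,"ay": 0,"az": 0,"gripper": 1},
    {"dx": 0.225,"dy": -0.02,"dz": 0,"ax": 0,"ay": 0,"az": 0,"gripper": 1},
    {"dx": 0.25,"dy": -0.02,"dz": 0,"ax": 0,"ay": 0,"az": 0,"gripper": 1}
  ]
}}

```text
time: 4.3
eef_pos: [0.518, 0.1128, 0.0355]
tcp_rot: [0.039, 0.999, -0.0, -0.0]
contact_force: [0.4, -0.7, -0.1]
opening: 1.002
finger_force: 0.1
```

```bash
python3 - <<'E'
from h import *
c=measure("scene");c=measure("side")
s=get_state();print(s["eef_pos"],s["time"],s["contact_force"],s["opening"])
E
```

```text
scene yellow x0 0.5490 slope 0.055 z 0.0264 body y [0.043 0.192] all y [0.042 0.196] x@mid 0.5555 res 0.0014
scene red x0 0.5141 slope 0.093 z 0.0261 body y [-0.262 -0.105] all y [-0.264 -0.068] x@mid 0.4970 res 0.0010
scene tape x0 0.6468 slope 0.069 y [-0.308  0.251] z 0.0006
side yellow x0 0.5529 slope 0.051 z 0.0274 body y [0.043 0.176] all y [0.04  0.187] x@mid 0.5585 res 0.0016
side red x0 0.5171 slope 0.096 z 0.0267 body y [-0.263 -0.106] all y [-0.264 -0.071] x@mid 0.4993 res 0.0010
side tape x0 0.6468 slope 0.067 y [-0.309  0.249] z 0.0012
[0.51833918 0.11278839 0.03567243] 4.4 [ 0.52720259  0.29114522 -0.28362855] 1.0015144469862545
```

Call:
{"api": "jog_arm", "payload": {
  "increments": [
    {"dx": 0.025,"dy": 0,"dz": 0,"ax": 0,"ay": 0,"az": 0,"gripper": 1},
    {"dx": 0.05,"dy": 0,"dz": 0,"ax": 0,"ay": 0,"az": 0,"gripper": 1},
    {"dx": 0.075,"dy": 0,"dz": 0,"ax": 0,"ay": 0,"az": 0,"gripper": 1},
    {"dx": 0.1,"dy": -0.01,"dz": 0,"ax": 0,"ay": 0,"az": 0,"gripper": 1},
    {"dx": 0.125,"dy": -0.01,"dz": 0,"ax": 0,"ay": 0,"az": 0,"gripper": 1},
    {"dx": 0.15,"dy": -0.01,"dz": 0,"ax": 0,"ay": 0,"az": 0,"gripper": 1},
    {"dx": 0.175,"dy": -0.01,"dz": 0,"ax": 0,"ay": 0,"az": 0,"gripper": 1},
    {"dx": 0.2,"dy": -0.02,"dz": 0,"ax": 0,"ay": 0,"az": 0,"gripper": 1},
    {"dx": 0.225,"dy": -0.02,"dz": 0,"ax": 0,"ay": 0,"az": 0,"gripper": 1},
    {"dx": 0.25,"dy": -0.02,"dz": 0,"ax": 0,"ay": 0,"az": 0,"gripper": 1}
  ]
}}

```text
time: 5.4
eef_pos: [0.548, 0.1104, 0.0355]
tcp_rot: [0.039, 0.999, 0.0, -0.0]
contact_force: [0.1, -0.7, 0.6]
opening: 1.0
finger_force: 0.1
```

Call:
{"api": "jog_arm", "payload": {
  "increments": [
    {"dx": 0.025,"dy": 0,"dz": 0,"ax": 0,"ay": 0,"az": 0,"gripper": 1},
    {"dx": 0.05,"dy": 0,"dz": 0,"ax": 0,"ay": 0,"az": 0,"gripper": 1},
    {"dx": 0.075,"dy": 0,"dz": 0,"ax": 0,"ay": 0,"az": 0,"gripper": 1},
    {"dx": 0.1,"dy": -0.01,"dz": 0,"ax": 0,"ay": 0,"az": 0,"gripper": 1},
    {"dx": 0.125,"dy": -0.01,"dz": 0,"ax": 0,"ay": 0,"az": 0,"gripper": 1},
    {"dx": 0.15,"dy": -0.01,"dz": 0,"ax": 0,"ay": 0,"az": 0,"gripper": 1},
    {"dx": 0.175,"dy": -0.01,"dz": 0,"ax": 0,"ay": 0,"az": 0,"gripper": 1},
    {"dx": 0.2,"dy": -0.02,"dz": 0,"ax": 0,"ay": 0,"az": 0,"gripper": 1},
    {"dx": 0.225,"dy": -0.02,"dz": 0,"ax": 0,"ay": 0,"az": 0,"gripper": 1},
    {"dx": 0.25,"dy": -0.02,"dz": 0,"ax": 0,"ay": 0,"az": 0,"gripper": 1}
  ]
}}

```text
time: 6.4
eef_pos: [0.578, 0.108, 0.0355]
tcp_rot: [0.039, 0.999, -0.0, -0.0]
contact_force: [0.2, -1.8, 0.6]
opening: 1.003
finger_force: 0.1
```

```bash
python3 - <<'E'
from h import *
c=measure("scene");c=measure("side")
s=get_state();print(s["eef_pos"],s["time"],s["contact_force"],s["opening"])
E
```

```text
scene yellow x0 0.6095 slope 0.054 z 0.0263 body y [0.039 0.137] all y [0.037 0.137] x@mid 0.6142 res 0.0018
scene red x0 0.5142 slope 0.093 z 0.0260 body y [-0.262 -0.105] all y [-0.264 -0.069] x@mid 0.4970 res 0.0010
scene tape x0 0.6484 slope 0.078 y [-0.307  0.249] z 0.0008
side yellow x0 0.6125 slope 0.056 z 0.0272 body y [0.037 0.141] all y [0.035 0.142] x@mid 0.6174 res 0.0021
side red x0 0.5165 slope 0.094 z 0.0267 body y [-0.263 -0.107] all y [-0.265 -0.07 ] x@mid 0.4992 res 0.0010
side tape x0 0.6473 slope 0.070 y [-0.308  0.084] z 0.0012
[0.57830728 0.10796375 0.03563712] 6.5 [ 0.16948857  0.61206437 -0.0231065 ] 0.999407262777329
```

Call:
{"api": "jog_arm", "payload": {
  "increments": [
    {"dx": 0.025,"dy": 0,"dz": 0,"ax": 0,"ay": 0,"az": 0,"gripper": 1},
    {"dx": 0.05,"dy": 0,"dz": 0,"ax": 0,"ay": 0,"az": 0,"gripper": 1},
    {"dx": 0.075,"dy": 0,"dz": 0,"ax": 0,"ay": 0,"az": 0,"gripper": 1},
    {"dx": 0.1,"dy": -0.01,"dz": 0,"ax": 0,"ay": 0,"az": 0,"gripper": 1},
    {"dx": 0.125,"dy": -0.01,"dz": 0,"ax": 0,"ay": 0,"az": 0,"gripper": 1},
    {"dx": 0.15,"dy": -0.01,"dz": 0,"ax": 0,"ay": 0,"az": 0,"gripper": 1},
    {"dx": 0.17,"dy": -0.01,"dz": 0,"ax": 0,"ay": 0,"az": 0,"gripper": 1},
    {"dx": 0.19,"dy": -0.02,"dz": 0,"ax": 0,"ay": 0,"az": 0,"gripper": 1},
    {"dx": 0.21,"dy": -0.02,"dz": 0,"ax": 0,"ay": 0,"az": 0,"gripper": 1},
    {"dx": 0.225,"dy": -0.02,"dz": 0,"ax": 0,"ay": 0,"az": 0,"gripper": 1}
  ]
}}

```text
time: 7.5
eef_pos: [0.605, 0.1056, 0.0355]
tcp_rot: [0.039, 0.999, -0.0, 0.0]
contact_force: [0.6, -0.7, -0.6]
opening: 1.001
finger_force: 0.0
```

Call:
{"api": "jog_arm", "payload": {
  "increments": [
    {"dx": 0.01,"dy": 0,"dz": 0,"ax": 0,"ay": 0,"az": 0,"gripper": 1},
    {"dx": 0.02,"dy": 0,"dz": 0,"ax": 0,"ay": 0,"az": 0,"gripper": 1},
    {"dx": 0.03,"dy": 0,"dz": 0,"ax": 0,"ay": 0,"az": 0,"gripper": 1},
    {"dx": 0.04,"dy": 0,"dz": 0,"ax": 0,"ay": 0,"az": 0,"gripper": 1},
    {"dx": 0.05,"dy": 0,"dz": 0,"ax": 0,"ay": 0,"az": 0,"gripper": 1},
    {"dx": 0.06,"dy": 0,"dz": 0,"ax": 0,"ay": 0,"az": 0,"gripper": 1},
    {"dx": 0.065,"dy": 0,"dz": 0,"ax": 0,"ay": 0,"az": 0,"gripper": 1},
    {"dx": 0.07,"dy": 0,"dz": 0,"ax": 0,"ay": 0,"az": 0,"gripper": 1},
    {"dx": 0.07,"dy": 0,"dz": 0,"ax": 0,"ay": 0,"az": 0,"gripper": 1},
    {"dx": 0.07,"dy": 0,"dz": 0,"ax": 0,"ay": 0,"az": 0,"gripper": 1}
  ]
}}

```text
time: 8.5
eef_pos: [0.6132, 0.1057, 0.0355]
tcp_rot: [0.039, 0.999, 0.0, 0.0]
contact_force: [0.1, -0.3, 0.0]
opening: 1.001
finger_force: 0.0
```

```bash
python3 - <<'E'
from h import *
c=measure("scene");c=measure("side")
s=get_state();print(s["eef_pos"],s["time"],s["contact_force"],s["opening"])
E
```

```text
scene yellow x0 0.6447 slope 0.057 z 0.0262 body y [0.035 0.129] all y [0.034 0.129] x@mid 0.6494 res 0.0022
scene red x0 0.5140 slope 0.092 z 0.0260 body y [-0.262 -0.105] all y [-0.263 -0.069] x@mid 0.4970 res 0.0010
scene tape x0 0.6469 slope 0.069 y [-0.308  0.041] z 0.0007
side yellow x0 0.6496 slope 0.014 z 0.0273 body y [0.035 0.126] all y [0.032 0.126] x@mid 0.6508 res 0.0023
side red x0 0.5167 slope 0.094 z 0.0267 body y [-0.263 -0.106] all y [-0.264 -0.07 ] x@mid 0.4993 res 0.0010
side tape x0 0.6469 slope 0.068 y [-0.308  0.041] z 0.0012
[0.61313612 0.10561478 0.03548624] 8.6 [0.15556201 0.09957679 0.92224279] 1.0031891663073964
```

Call:
{"api": "jog_arm", "payload": {
  "increments": [
    {"dx": -0.1,"dy": 0,"dz": 0,"ax": 0,"ay": 0,"az": 0,"gripper": 1},
    {"dx": -0.3,"dy": 0,"dz": 0,"ax": 0,"ay": 0,"az": 0,"gripper": 1},
    {"dx": -0.6,"dy": 0,"dz": 0,"ax": 0,"ay": 0,"az": 0,"gripper": 1},
    {"dx": -0.9,"dy": 0,"dz": 0,"ax": 0,"ay": 0,"az": 0,"gripper": 1},
    {"dx": -0.9,"dy": 0,"dz": 0.3,"ax": 0,"ay": 0,"az": 0,"gripper": 1},
    {"dx": -0.9,"dy": 0,"dz": 0.6,"ax": 0,"ay": 0,"az": 0,"gripper": 1},
    {"dx": -0.9,"dy": 0,"dz": 0.9,"ax": 0,"ay": 0,"az": 0,"gripper": 1},
    {"dx": -0.9,"dy": 0,"dz": 0.9,"ax": 0,"ay": 0,"az": 0,"gripper": 1}
  ]
}}

```text
time: 9.4
eef_pos: [0.5089, 0.1058, 0.1498]
tcp_rot: [0.039, 0.999, 0.0, 0.006]
contact_force: [-0.1, -0.4, 0.6]
opening: 1.001
finger_force: 0.0
```

```bash
python3 - <<'E'
from h import *
c=measure("side");c=measure("scene")
s=get_state();print(s["eef_pos"],s["time"],s["contact_force"],s["opening"])
cv2.imwrite("pics/d.png",cv2.resize(c["frame"][100:330,150:450],None,fx=2,fy=2))
E
```

```text
side yellow x0 0.6433 slope 0.101 z 0.0269 body y [0.035 0.193] all y [0.033 0.231] x@mid 0.6549 res 0.0012
side red x0 0.5173 slope 0.097 z 0.0267 body y [-0.263 -0.106] all y [-0.264 -0.069] x@mid 0.4993 res 0.0010
side tape x0 0.6467 slope 0.067 y [-0.308  0.249] z 0.0012
scene yellow x0 0.6406 slope 0.103 z 0.0260 body y [0.035 0.194] all y [0.034 0.228] x@mid 0.6523 res 0.0012
scene red x0 0.5140 slope 0.092 z 0.0260 body y [-0.262 -0.105] all y [-0.264 -0.07 ] x@mid 0.4971 res 0.0010
scene tape x0 0.6467 slope 0.068 y [-0.308  0.251] z 0.0007
[0.50580584 0.10566144 0.14473912] 9.5 [-0.88199171 -0.57542054  0.17992266] 1.000446829307505
```

View pics/d.png

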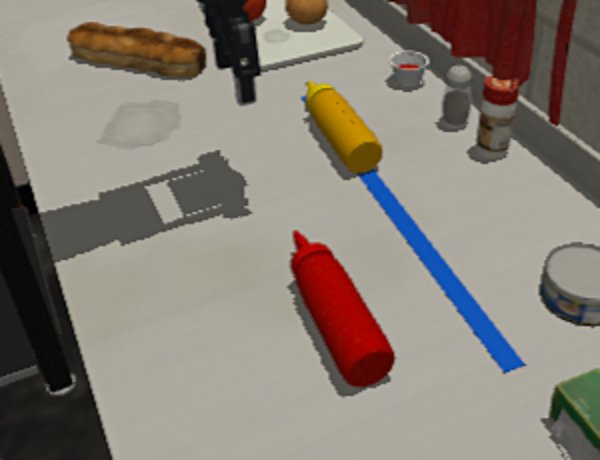

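The mustard bottle lies along the tape, foot at (363,160) and nozzle at (312,88). Its dot marks have rolled to the top, the gripper is clear, and the red bottle is unmoved. The bottle's centre is about 1 mm off the tape line and its angle about 0.03 rad off, so I'll hand in.

```bash
python3 -c "
from h import *
measure('side'); print(get_state()['time']); print(job.sign_off())"
```

```text
side yellow x0 0.6435 slope 0.099 z 0.0271 body y [0.035 0.194] all y [0.033 0.229] x@mid 0.6548 res 0.0012
side red x0 0.5167 slope 0.094 z 0.0267 body y [-0.263 -0.106] all y [-0.264 -0.07 ] x@mid 0.4993 res 0.0010
side tape x0 0.6467 slope 0.067 y [-0.308  0.248] z 0.0012
9.55
the job is handed in; nothing more can be done
None
```

I rolled the mustard bottle onto the tape and handed the job in at about 9.6 s: its centre measured about 1 mm from the tape line, its angle about 0.03 rad off, the gripper clear and the red bottle unmoved; no verdict came back, and I inferred the half turn from the 127 mm travelled and the bottle's marks.

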